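# Wedge the rocking test stand

### The arm

A 7-joint arm with a two-finger parallel gripper is mounted at the origin on the work surface. World frame = base frame: x ahead of the robot, y to its left, z up, the work surface at z = 0. Lengths are in m, angles in rad, forces in N, time in s.
With the tool pointing down it reaches from about 0.35 to 0.9 m from the base axis. Payload 8.1 kg.
Tool frame: the origin (TCP) lies midway between the tips of the shut fingers; the grasp point (between the pads) lies 19 mm behind it (arm.hold_point_z is the z of the grasp point in the tool frame, in m); z points along the fingers, y is the line along which they close (so a half turn about z gives the same grasp; the last joint's range is limited). The gripper opens to 92 mm and grips with 3 to 60 N. Pads are 19 mm wide; open, the fingers measure 130 mm over their backs; the gripper's body (75 mm by 190 mm) begins 47 mm behind the grasp point.
Start: joints at [1.24, 0.434, 0.025, 1.573, -0.012, 1.134, -0.075], TCP at [0.141, -0.609, 0.227] pointing down, gripper open.
Joint ranges: [-2.62, 2.62], [-0.44, 2.09], [-1.27, 1.32], [0.08, 2.57], [-1.32, 4.46], [0.12, 2], [-2.74, 2.74]. Speed limits (rad/s): [2.22, 2.22, 3.01, 3.01, 3.14, 3.14, 3.14].

### API

Orientations are given as a rotation vector (axis times angle).
In Python, from cell import arm, get_image, camera_params, job gives the robot as it stands.
- The arm moves only by the tool send_rows, never from a script. Its argument "deltas" is a list of rows, each a list of 3 entries, a list of its own where there are three numbers: the shift along the world's x, y, z in m, then the turn, a rotation vector about the world's x, y, z in rad, then the finger opening in m, from 0 to 0.0918. In form: [[[tx, ty, tz], [ax, ay, az], gripper], ...]. A call has exactly 10 rows; each row shifts and turns the commanded pose from where the row before left it; what a row does not reach is not made up. A row lasts 1/10 s, in which the tool goes at most 50 mm and 8.59 degrees, less where a joint would pass 70% of its speed; a pose out of reach is approached as far as the arm can. A call with a gripper value outside its range is refused whole. The fingers move at their own pace and stop on an object; "force" is the grip in N (left out, the last holds). Time passes only in rows, so rows that do not move let the fingers close, or fill a call up. It gives the time, the measured TCP pose, the force and the opening at its end, in the units of the state.
- arm.observe(): the state, without advancing time (a new reading comes with each control period).
- get_image(name): name is "side" or "top" or "wrist"; returns the picture (420x560x3 uint8, red, green, blue); there is no depth.
- camera_params(name): a dict with "fov_y" (degrees; the focal length in pixels is half the picture's height over the tangent of half this angle, whatever the lens; pixels are square), "cx", "cy" (the principal point, pixels), "rvec" (rotation vector, rad) and "tvec" (3), from world to camera coordinates, as OpenCV has them. Camera axes: x right, y down, z forward; pixel columns grow to the right and rows downward; lengths in m; the calibration is good to about 2 mm. A picture is of the moment at which its call begins: read the wrist's pose just before it. camera_params takes no time and is no camera call; for the wrist camera it gives the pose at the moment of the call.
- job.sign_off(): hands the job in, once; it reports no verdict.
The state is a dict: "clock": time; "joints": joint angles; "dq": joint speeds; "joint_efforts": joint torques, N m; "position": TCP position; "ee_rot": TCP orientation; "force": force on the tool from outside, world axes, zero at the start; "ft_torque": the same for the moment, N m; "width": opening from 0.0 (shut) to 1.0 (fully open).
Only numpy, scipy, OpenCV 4.12 (cv2) and the standard library are available. Lean on these libraries where they do the work, as an engineer would, in place of code of your own. Each camera call takes 0.05 s, during which the arm holds its last target. There are 200 camera calls.

### The job

The pneumatic test stand rocks because its foot at the near left corner (seen from the robot) is too short. With a fingertip, push the wooden wedge, thin end first and sliding flat on the bench, under that foot until it just takes up the gap, without jacking the stand out of level; then press down firmly on that corner to show that it no longer rocks, and leave it standing so with the wedge in place. Pick nothing up, do not shove the stand along, and leave the multimeter, the screwdriver and the flat wooden packer where they are.

Things in the scene. Friction and masses are not known exactly. Their poses are not given: they have to be found in the camera images.
- station: Pneumatic test stand, loose, 2.7-3.7 kg: slotted aluminium plate 170 x 300 mm, top 44 mm high, on four domed rubber feet 240 mm apart, with regulator, post and valves on it (within 130 mm of the short foot all under 90 mm high). Origin: on the bench below the short foot. x: under the stand to the rear left foot; y: left. Level on three feet; 2-3 N down on the short corner tips it.
- foot: The short foot (near left), black rubber, 28 mm diameter with a half-round bottom (radius 14 mm). Origin: the lowest point of its dome. With the stand level it hangs 4 to 7 mm above the bench (differs from start to start), so it does not touch.
- corner: Flat aluminium bracket above the short foot, the place to press (5 to 20 N is plenty): 42 mm wide (y), reaching 20 mm from the foot's axis away from the stand and 35 mm towards it, where the plate's edge rises 6 mm higher; 14 mm thick. Origin: on its top face straight above the foot, 38 mm above the bench. Axes as the stand's.
- wedge: Plain beech wedge, 110 mm long, 45 mm wide, 2 mm thick at the thin end, 18 mm at the thick end, about 45 g, loose, flat on the bench before the short foot. Origin: centre of its underside; x to the thin end (+55 mm; upright thick end face at -55 mm). Sliding it takes under 1 N, pushing on once it bears on the foot 4 N and more; friction keeps it there.
- wedge_face: The wedge's sloping upper face. Origin: the middle of that face; x runs down the slope to the thin end, y across, z square out of the face.
- wedge_tail (a point): The middle of the wedge's upright thick end face (45 mm wide, 18 mm high), the place to push; 9 mm above the bench.
- packer: Flat beech packing block 80 x 40 x 14 mm, the same thickness all along, loose, left of the wedge; not needed. Origin: centre of its underside; x along it.
- screwdriver: Screwdriver with an orange handle, 180 mm long, lying loose right of the wedge; not needed. x along it.
- multimeter: Hand multimeter 150 x 74 x 33 mm lying on its back left of the stand; not needed. Origin: centre of its underside; x along it.
Things that resemble listed ones, but are neither listed nor needed, are in the scene too. What is shaped like the wedge but green is not meant.

How it is judged:
By the outcome, as a careful person would: the job done as asked, in the order asked, and still so for the second after the job is handed in, with the robot touching nothing.
It also fails if it takes over 51 s, if anything falls off the work surface, if the arm or the gripper's body presses on something with over 40 N, if the wrist force passes 120 N, or if a joint passes its speed limit or range.

## Working session

There is one attempt and no reset: what is moved stays moved. The work goes in short steps, Python scripts to look and compute and a tool call to move; the robot and the scene stay as the last step left them, time stands still between calls to the robot, and variables do not carry over. Pictures are saved under pics/ and viewed, on a budget of 10 in all, crops included, one or two more only if the job needs it, and the job is handed in when it is done.

Besides the shell and the picture viewer there is one more tool, called after "Emit:" as name(argument=value, ...) on one line, values as JSON. send_rows: Moves the arm, as the interface text tells. Its arguments: {"type":"object","properties":{"deltas":{"type":"array","items":{"type":"array"}},"force":{"type":"number"}},"required":["deltas"]}

```bash
mkdir -p pics; cat > h.py <<'E'
import numpy as np,cv2
from cell import arm,get_image,camera_params,job
def save(n,f,crop=None,s=1):
    im=get_image(n)[:,:,::-1]
    cv2.imwrite('pics/raw_'+f,im)
    if crop: x0,y0,x1,y1=crop; im=im[y0:y1,x0:x1]
    cv2.imwrite('pics/'+f,cv2.resize(im,None,fx=s,fy=s,interpolation=cv2.INTER_CUBIC))
def K(p):
    f=210/np.tan(np.radians(p['fov_y'])/2); return np.array([[f,0,p['cx']],[0,f,p['cy']],[0,0,1]])
def pix2w(p,uv,z):
    R=cv2.Rodrigues(np.array(p['rvec'],float))[0];t=np.array(p['tvec'],float)
    d=R.T@np.linalg.inv(K(p))@np.array([uv[0],uv[1],1.]);c=-R.T@t
    return c+d*(z-c[2])/d[2]
def w2pix(p,P):
    return cv2.projectPoints(np.array(P,float).reshape(-1,3),np.array(p['rvec'],float),np.array(p['tvec'],float),K(p),None)[0].reshape(-1,2)
E
python3 - <<'E'
from h import *
save('top','t1.png',s=1.42);save('side','s1.png',s=1.42)
for n in('top','side'):print(camera_params(n))
s=arm.observe();print(s['clock'],s['position'],s['ee_rot'],s['force'])
E
```

```text
{'fov_y': 46.05599179628564, 'cx': 274.26534266843214, 'cy': 208.66397138298316, 'rvec': array([ 2.10298686, -2.12719143,  0.22028362]), 'tvec': array([0.15417279, 0.55746214, 0.96355718])}
{'fov_y': 57.08951318911988, 'cx': 281.8140044180511, 'cy': 217.01172122824, 'rvec': array([ 2.40340237, -0.12369314,  0.06179018]), 'tvec': array([-0.54289942,  0.19010917,  0.55436359])}
0.1 [ 0.14101294 -0.60840577  0.22600804] [-3.11981905e+00 -3.56893214e-01  4.93324257e-04] [-0.27166532 -0.5669077  -0.16515503]
```

View pics/t1.png

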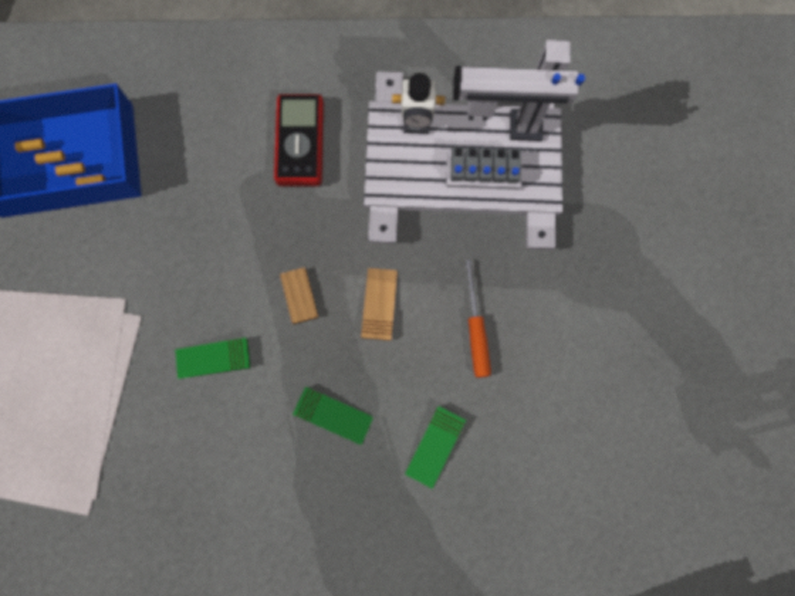

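View pics/s1.png

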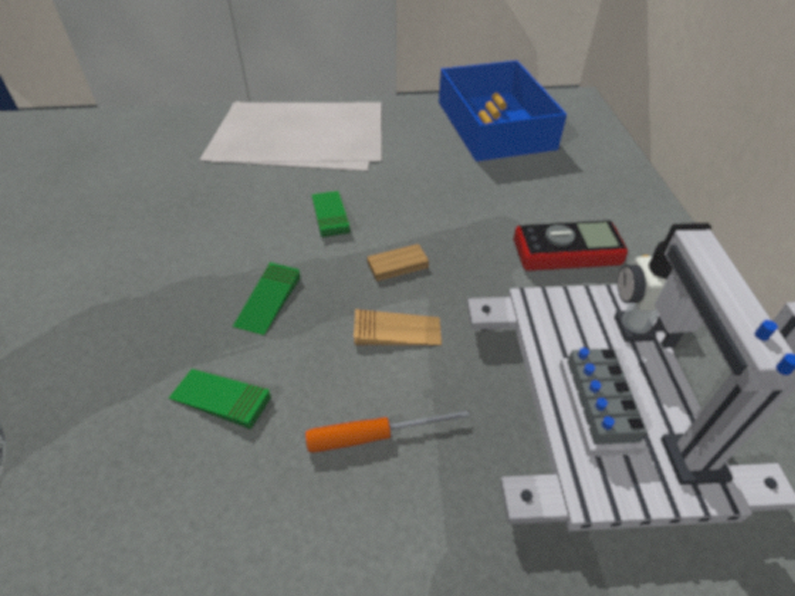

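The top view shows the beech wedge at (380,303), with its ribbed thick end nearest the robot. The shorter block at (299,295) is the packer, and the three green wedges are decoys. The short foot is under the bracket at (383,224), hole at (383,228). I'll confirm this in one enlarged crop.

```bash
python3 - <<'E'
from h import *
a=cv2.imread('pics/raw_t1.png');b=cv2.imread('pics/raw_s1.png')
A=cv2.resize(a[140:245,185:295],None,fx=5,fy=5,interpolation=cv2.INTER_CUBIC)[:, :]
B=cv2.resize(b[195:255,235:375],None,fx=5,fy=5,interpolation=cv2.INTER_CUBIC)
cv2.imwrite('pics/c1.png',A);cv2.imwrite('pics/c2.png',B)
E
```

```text
(no output)
```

View pics/c1.png

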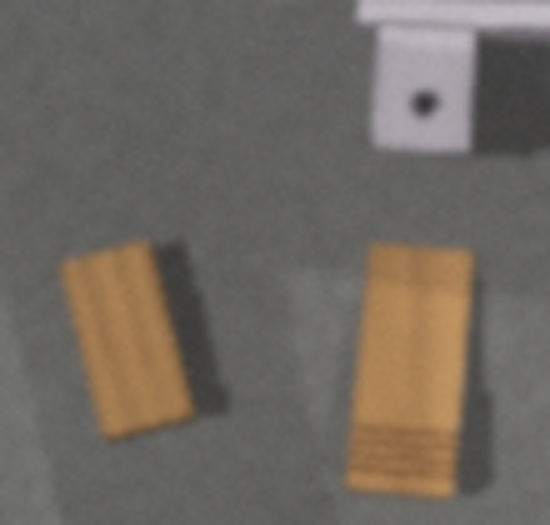

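View pics/c2.png

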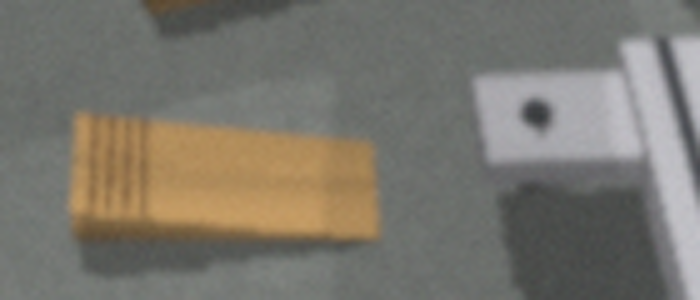

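```bash
python3 - <<'E'
from h import *
T=camera_params('top');S=camera_params('side')
f=lambda c,o:((c[0]+.5)/5-.5+o[0],(c[1]+.5)/5-.5+o[1])
t={'thinL':(371,244,.002),'thinR':(474,248,.002),'thkR':(456,496,.018),'thkL':(346,487,.018),'hole':(425,102,.038),'brNL':(372,149,.038),'brNR':(473,152,.038),'brFL':(377,28,.038),'brFR':(475,33,.038),'pNR':(193,415,.014),'pFR':(150,243,.014)}
s={'thinL':(374,142,.002),'thinR':(380,238,.002),'thkR':(73,215,.018),'thkL':(77,112,.018),'hole':(537,113,.038),'brNL':(475,75,.038),'brNR':(490,163,.038)}
for n,c in t.items():print('T',n,pix2w(T,f(c,(185,140)),c[2]).round(4))
for n,c in s.items():print('S',n,pix2w(S,f(c,(235,195)),c[2]).round(4))
print('T stand FR hole',pix2w(T,((542)/1.42,234/1.42),.038), 'rearL hole',pix2w(T,(389/1.42,82/1.42),.038))
print('S NR hole',pix2w(S,(527/1.42,495/1.42),.038))
print('screwdriver',pix2w(T,(471/1.42,262/1.42),.005),pix2w(T,(489/1.42,375/1.42),.01))
E
```

```text
T thinL [0.6165 0.181  0.002 ]
T thinR [0.6142 0.1358 0.002 ]
T thkR [0.502  0.1451 0.018 ]
T thkL [0.5064 0.1917 0.018 ]
T hole [0.67   0.1565 0.038 ]
T brNL [0.6493 0.1794 0.038 ]
T brNR [0.6475 0.1362 0.038 ]
T brFL [0.7036 0.1769 0.038 ]
T brFR [0.7009 0.1346 0.038 ]
T pNR [0.5389 0.2573 0.014 ]
T pFR [0.615  0.2767 0.014 ]
S thinL [0.6172 0.1803 0.002 ]
S thinR [0.6123 0.1348 0.002 ]
S thkR [0.5037 0.1431 0.018 ]
S thkL [0.5076 0.1917 0.018 ]
S hole [0.6697 0.1571 0.038 ]
S brNL [0.6513 0.1775 0.038 ]
S brNR [0.6486 0.1358 0.038 ]
T stand FR hole [ 0.65668026 -0.08388924  0.038     ] rearL hole [0.9095253 0.1443916 0.038    ]
S NR hole [ 0.65845121 -0.08292027  0.038     ]
screwdriver [0.62273929 0.02082409 0.005     ] [0.44761138 0.00076025 0.01      ]
```

Both views agree within 2 mm. The foot is at about (0.670, 0.157) with the stand's yaw about -3°. The wedge tail is at (0.505, 0.168), with the thin end pointing at -5°. Now moving behind the tail with the fingers shut.

Emit:
send_rows(deltas=[[[0.028,0.036,0],[0,0,-0.032],0],[[0.028,0.036,0],[0,0,-0.032],0],[[0.028,0.036,0],[0,0,-0.032],0],[[0.028,0.036,0],[0,0,-0.032],0],[[0.028,0.036,0],[0,0,-0.032],0],[[0.028,0.036,0],[0,0,-0.032],0],[[0.028,0.036,0],[0,0,-0.032],0],[[0.028,0.036,0],[0,0,-0.032],0],[[0.028,0.036,0],[0,0,-0.032],0],[[0.028,0.036,0],[0,0,-0.032],0]])

```text
clock: 1.1
position: [0.4218, -0.2472, 0.2267]
ee_rot: [3.138, -0.147, -0.0]
force: [-0.5, -0.5, 0.7]
width: 0.182
```

Emit:
send_rows(deltas=[[[0.004,0.042,-0.01],[0,0,0],0],[[0.004,0.042,-0.01],[0,0,0],0],[[0.004,0.042,-0.01],[0,0,0],0],[[0.004,0.042,-0.01],[0,0,0],0],[[0.004,0.042,-0.01],[0,0,0],0],[[0.004,0.042,-0.01],[0,0,0],0],[[0.004,0.042,-0.01],[0,0,0],0],[[0.004,0.042,-0.01],[0,0,0],0],[[0.004,0.042,-0.01],[0,0,0],0],[[0.004,0.042,-0.01],[0,0,0],0]])

```text
clock: 2.1
position: [0.4609, 0.1726, 0.1262]
ee_rot: [3.138, -0.145, -0.0]
force: [0.5, -0.7, 0.2]
width: 0.007
```

Emit:
send_rows(deltas=[[[0,0,-0.02],[0,0,0],0],[[0,0,-0.02],[0,0,0],0],[[0,0,-0.02],[0,0,0],0],[[0,0,-0.02],[0,0,0],0],[[0,0,-0.02],[0,0,0],0],[[0,0,-0.012],[0,0,0],0],[[0,0,-0.007],[0,0,0],0],[[0,0,0],[0,0,0],0],[[0,0,0],[0,0,0],0],[[0,0,0],[0,0,0],0]])

```text
clock: 3.1
position: [0.4617, 0.1714, 0.0085]
ee_rot: [-3.138, 0.145, -0.002]
force: [0.2, -0.9, -0.1]
width: 0.008
```

```bash
python3 - <<'E'
from h import *
s=arm.observe();print(s['position'],s['force'])
a='side';save(a,'s2.png',(190,160,390,310),4)
E
```

```text
[0.46170769 0.17136442 0.00850926] [ 0.22334025 -0.90504519 -0.08824594]
```

View pics/s2.png

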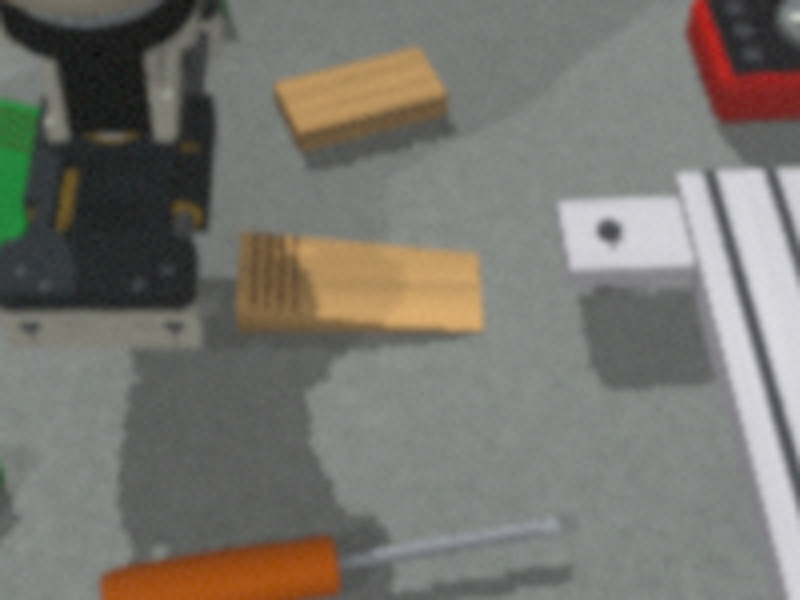

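Emit:
send_rows(deltas=[[[0.006,-0.0005,-0.002],[0,0,0],0],[[0.008,-0.0005,0],[0,0,0],0],[[0.008,-0.0005,0],[0,0,0],0],[[0.008,-0.0005,0],[0,0,0],0],[[0.009,-0.0005,0],[0,0,0],0],[[0.009,-0.0005,0],[0,0,0],0],[[0.009,-0.0005,0],[0,0,0],0],[[0.009,-0.0005,0],[0,0,0],0],[[0.008,-0.0005,0],[0,0,0],0],[[0.005,-0.0005,0],[0,0,0],0]])

```text
clock: 4.15
position: [0.541, 0.166, 0.0057]
ee_rot: [-3.138, 0.145, -0.0]
force: [-1.2, -0.5, 1.2]
width: 0.004
```

```bash
python3 - <<'E'
from h import *
s=arm.observe();print(s['position'],s['force'])
save('side','s3.png',(230,160,390,280),5)
E
```

```text
[0.5410362  0.16602845 0.00570038] [-1.15822684 -0.51991008  1.21192184]
```

View pics/s3.png

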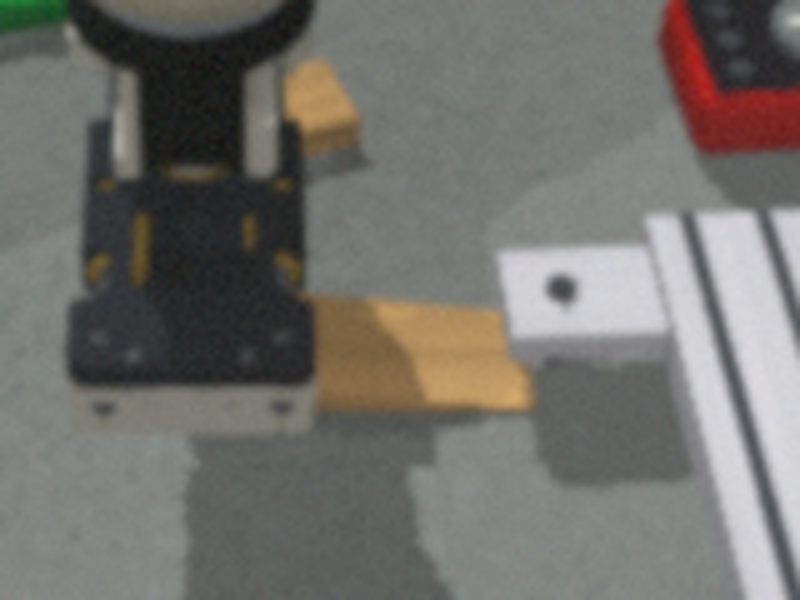

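The wedge's thin end is just reaching the bracket. Its right thin corner is at crop (533,410) and it is still straight.

```bash
python3 - <<'E'
from h import *
S=camera_params('side')
for c in((533,410),(318,412),(503,311)):print(pix2w(S,(230+(c[0]+.5)/5-.5,160+(c[1]+.5)/5-.5),.002))
E
```

```text
[0.65827954 0.13166107 0.002     ]
[0.58134776 0.13835701 0.002     ]
[0.6565728  0.17945074 0.002     ]
```

Emit:
send_rows(deltas=[[[0.002,0,0],[0,0,0],0],[[0.003,0,0],[0,0,0],0],[[0.003,0,0],[0,0,0],0],[[0.003,0,0],[0,0,0],0],[[0.002,0,0],[0,0,0],0],[[0.002,0,0],[0,0,0],0],[[0.002,0,0],[0,0,0],0],[[0.001,0,0],[0,0,0],0],[[0.001,0,0],[0,0,0],0],[[0.001,0,0],[0,0,0],0]])

```text
clock: 5.2
position: [0.5601, 0.1661, 0.0057]
ee_rot: [3.138, -0.145, -0.0]
force: [-0.3, 0.3, 0.3]
width: 0.008
```

Emit:
send_rows(deltas=[[[0.0004,0,0],[0,0,0],0],[[0.0004,0,0],[0,0,0],0],[[0.0004,0,0],[0,0,0],0],[[0.0004,0,0],[0,0,0],0],[[0.0004,0,0],[0,0,0],0],[[0.0004,0,0],[0,0,0],0],[[0.0004,0,0],[0,0,0],0],[[0.0004,0,0],[0,0,0],0],[[0.0004,0,0],[0,0,0],0],[[0.0004,0,0],[0,0,0],0]])

```text
clock: 6.2
position: [0.5641, 0.1661, 0.0058]
ee_rot: [3.138, -0.145, -0.0]
force: [-0.2, 0.1, 0.8]
width: 0.007
```

Emit:
send_rows(deltas=[[[0.0003,0,0],[0,0,0],0],[[0.0003,0,0],[0,0,0],0],[[0.0003,0,0],[0,0,0],0],[[0.0003,0,0],[0,0,0],0],[[0.0003,0,0],[0,0,0],0],[[0.0003,0,0],[0,0,0],0],[[0.0003,0,0],[0,0,0],0],[[0.0003,0,0],[0,0,0],0],[[0.0003,0,0],[0,0,0],0],[[0.0003,0,0],[0,0,0],0]])

```text
clock: 7.2
position: [0.5666, 0.1662, 0.0057]
ee_rot: [3.138, -0.145, -0.001]
force: [-4.9, 0.5, 3.2]
width: 0.005
```

Emit:
send_rows(deltas=[[[0.0003,0,0],[0,0,0],0],[[0,0,0],[0,0,0],0],[[0,0,0],[0,0,0],0],[[0,0,0],[0,0,0],0],[[0,0,0],[0,0,0],0],[[0,0,0],[0,0,0],0],[[0,0,0],[0,0,0],0],[[0,0,0],[0,0,0],0],[[0,0,0],[0,0,0],0],[[0,0,0],[0,0,0],0]])

```text
clock: 8.2
position: [0.5669, 0.1662, 0.0057]
ee_rot: [3.138, -0.145, -0.001]
force: [-4.8, 0.2, 4.0]
width: -0.0
```

```bash
python3 - <<'E'
from h import *
s=arm.observe();print(s['position'],s['force'])
save('side','s4.png')
a=cv2.imread('pics/raw_s1.png');b=cv2.imread('pics/raw_s4.png')
# stand shift between start and now, right-hand part of picture (arm-free)
for r in((400,200,520,340),(340,330,410,370)):
    x0,y0,x1,y1=r;g=lambda i:np.float32(cv2.cvtColor(i[y0:y1,x0:x1],6))
    print(cv2.phaseCorrelate(g(a),g(b),cv2.createHanningWindow((x1-x0,y1-y0),cv2.CV_32F)))
cv2.imwrite('pics/c4.png',cv2.resize(b[160:280,230:390],None,fx=5,fy=5,interpolation=cv2.INTER_CUBIC))
E
```

```text
[0.56685806 0.16618201 0.00570499] [-4.81472735  0.21253864  3.99364981]
((0.07399069944135306, 0.10297869272487503), 0.9606521897845798)
((0.00736728713643231, -0.012492104403413862), 0.6626117295689053)
```

View pics/c4.png

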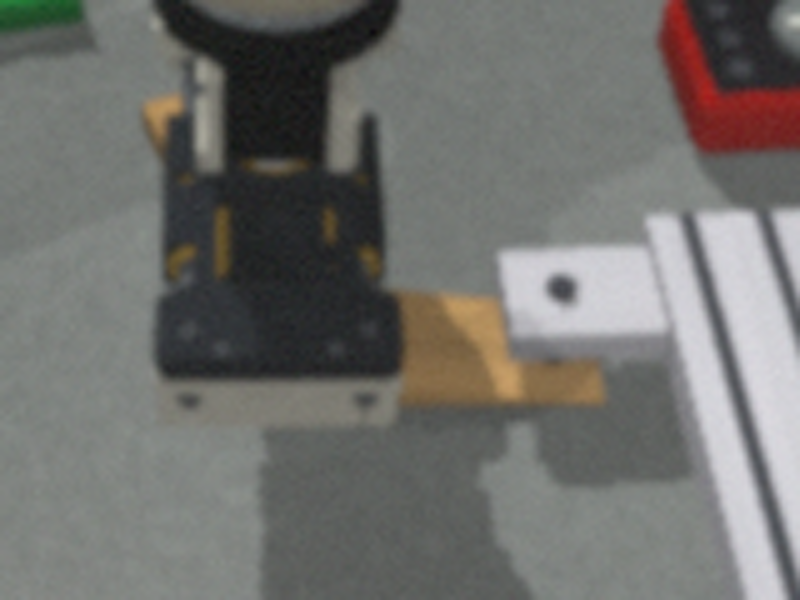

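The wedge is under the foot at a steady 4.8 N and the stand hasn't visibly moved (about 0.1 px). Its thin corner is at (605,403). Backing off, rising, and going over the corner.

Emit:
send_rows(deltas=[[[-0.003,0,0],[0,0,0],0],[[-0.012,0,0],[0,0,0],0],[[-0.015,0,0],[0,0,0],0],[[0,0,0.015],[0,0,0],0],[[0,0,0.025],[0,0,0],0],[[0,0,0.025],[0,0,0],0],[[0,0,0.025],[0,0,0],0],[[0,0,0.025],[0,0,0],0],[[0,0,0],[0,0,0],0],[[0,0,0],[0,0,0],0]])

```text
clock: 9.25
position: [0.5374, 0.1661, 0.1211]
ee_rot: [-3.138, 0.145, -0.002]
force: [0.1, 0.3, 0.7]
width: 0.006
```

```bash
python3 - <<'E'
from h import *
s=arm.observe();print(s['position'],s['force'])
save('top','t5.png')
a=cv2.imread('pics/raw_s1.png')
b=get_image('side')[:,:,::-1];cv2.imwrite('pics/raw_s5.png',b)
for r in((400,200,520,340),(330,205,370,235)):
    x0,y0,x1,y1=r;g=lambda i:np.float32(cv2.cvtColor(np.ascontiguousarray(i[y0:y1,x0:x1]),6))
    print(cv2.phaseCorrelate(g(a),g(b),cv2.createHanningWindow((x1-x0,y1-y0),cv2.CV_32F)))
cv2.imwrite('pics/c5.png',cv2.resize(b[160:280,230:390],None,fx=5,fy=5,interpolation=cv2.INTER_CUBIC))
E
```

```text
[0.53740794 0.16605428 0.12105554] [0.05388348 0.28851717 0.66109066]
((0.10997800020437154, 0.07082800623953744), 1.0057886554135216)
((0.16056358770750023, -0.31058964184546767), 0.872142452398936)
```

View pics/c5.png

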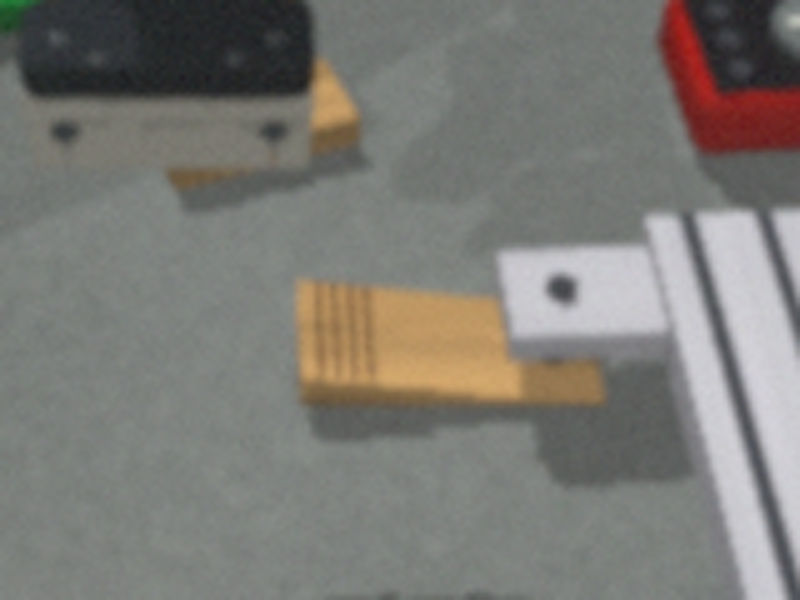

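The wedge stayed put, straight under the foot, with its tail at about (300,340). Now over the corner, then press.

Emit:
send_rows(deltas=[[[0.022,-0.0015,0],[0,0,0],0],[[0.022,-0.0015,0],[0,0,0],0],[[0.022,-0.0015,0],[0,0,0],0],[[0.022,-0.0015,0],[0,0,0],0],[[0.022,-0.0015,0],[0,0,0],0],[[0.022,-0.0015,0],[0,0,0],0],[[0,0,-0.025],[0,0,0],0],[[0,0,-0.025],[0,0,0],0],[[0,0,-0.015],[0,0,0],0],[[0,0,-0.007],[0,0,0],0]])

```text
clock: 10.35
position: [0.6678, 0.1567, 0.046]
ee_rot: [3.137, -0.144, -0.006]
force: [-0.8, 0.2, 0.4]
width: 0.007
```

Emit:
send_rows(deltas=[[[0,0,-0.001],[0,0,0],0],[[0,0,-0.001],[0,0,0],0],[[0,0,-0.001],[0,0,0],0],[[0,0,-0.001],[0,0,0],0],[[0,0,-0.001],[0,0,0],0],[[0,0,-0.001],[0,0,0],0],[[0,0,-0.001],[0,0,0],0],[[0,0,-0.001],[0,0,0],0],[[0,0,-0.001],[0,0,0],0],[[0,0,0],[0,0,0],0]])

```text
clock: 11.35
position: [0.6693, 0.1571, 0.0395]
ee_rot: [3.138, -0.145, -0.001]
force: [-0.1, -0.2, 0.4]
width: 0.003
```

Emit:
send_rows(deltas=[[[0,0,-0.0005],[0,0,0],0],[[0,0,-0.0005],[0,0,0],0],[[0,0,-0.0005],[0,0,0],0],[[0,0,-0.0005],[0,0,0],0],[[0,0,-0.0005],[0,0,0],0],[[0,0,0],[0,0,0],0],[[0,0,0],[0,0,0],0],[[0,0,0],[0,0,0],0],[[0,0,0],[0,0,0],0],[[0,0,0],[0,0,0],0]])

```text
clock: 12.35
position: [0.6695, 0.1571, 0.0377]
ee_rot: [3.138, -0.145, 0.0]
force: [-1.5, 0.0, 5.4]
width: 0.005
```

Emit:
send_rows(deltas=[[[0,0,-0.0002],[0,0,0],0],[[0,0,-0.0002],[0,0,0],0],[[0,0,-0.0002],[0,0,0],0],[[0,0,0],[0,0,0],0],[[0,0,0],[0,0,0],0],[[0,0,0],[0,0,0],0],[[0,0,0],[0,0,0],0],[[0,0,0],[0,0,0],0],[[0,0,0],[0,0,0],0],[[0,0,0],[0,0,0],0]])

```text
clock: 13.35
position: [0.6695, 0.1571, 0.0375]
ee_rot: [3.138, -0.145, 0.001]
force: [-2.5, -1.4, 10.0]
width: 0.008
```

Emit:
send_rows(deltas=[[[0,0,-0.0003],[0,0,0],0],[[0,0,-0.0003],[0,0,0],0],[[0,0,0],[0,0,0],0],[[0,0,0],[0,0,0],0],[[0,0,0],[0,0,0],0],[[0,0,0],[0,0,0],0],[[0,0,0],[0,0,0],0],[[0,0,0],[0,0,0],0],[[0,0,0],[0,0,0],0],[[0,0,0],[0,0,0],0]])

```text
clock: 14.35
position: [0.6695, 0.1572, 0.0375]
ee_rot: [3.138, -0.145, 0.001]
force: [-3.8, -2.7, 13.2]
width: 0.003
```

```bash
python3 - <<'E'
from h import *
s=arm.observe();print(s['position'],s['force'])
a=cv2.imread('pics/raw_s5.png')
b=get_image('side')[:,:,::-1];cv2.imwrite('pics/raw_s6.png',b)
for r in((350,325,420,375),(420,280,520,350)):
    x0,y0,x1,y1=r;g=lambda i:np.float32(cv2.cvtColor(np.ascontiguousarray(i[y0:y1,x0:x1]),6))
    print(cv2.phaseCorrelate(g(a),g(b),cv2.createHanningWindow((x1-x0,y1-y0),cv2.CV_32F)))
E
```

```text
[0.66950709 0.15718112 0.03745382] [-3.75009503 -2.72413006 13.23149046]
((0.066224146364668, 0.1501989136997146), 0.8213371210628085)
((-0.04402026782634749, -0.08724629255154781), 0.9378062346246507)
```

10 to 13 N produced no further drop, so the corner is solid. Lifting off straight up and checking.

Emit:
send_rows(deltas=[[[0,0,0.001],[0,0,0],0],[[0,0,0.002],[0,0,0],0],[[0,0,0.01],[0,0,0],0],[[0,0,0.03],[0,0,0],0],[[0,0,0.04],[0,0,0],0],[[-0.04,0,0.02],[0,0,0],0],[[-0.045,0,0],[0,0,0],0],[[-0.045,0,0],[0,0,0],0],[[-0.045,0,0],[0,0,0],0],[[-0.03,0,0],[0,0,0],0]])

```text
clock: 15.4
position: [0.4614, 0.157, 0.1395]
ee_rot: [3.138, -0.143, -0.0]
force: [0.4, 0.5, 0.1]
width: 0.004
```

```bash
python3 - <<'E'
from h import *
s=arm.observe();print(s['position'],s['force'])
a=cv2.imread('pics/raw_s5.png');a0=cv2.imread('pics/raw_s1.png')
b=get_image('side')[:,:,::-1];cv2.imwrite('pics/raw_s7.png',b)
for i0,r in((a,(285,205,355,250)),(a,(330,200,375,235)),(a0,(330,200,375,235)),(a0,(400,200,520,340)),(a0,(345,325,410,375)),(a0,(520,320,560,360))):
    x0,y0,x1,y1=r;g=lambda i:np.float32(cv2.cvtColor(np.ascontiguousarray(i[y0:y1,x0:x1]),6))
    print(cv2.phaseCorrelate(g(i0),g(b),cv2.createHanningWindow((x1-x0,y1-y0),cv2.CV_32F)))
cv2.imwrite('pics/c7.png',cv2.resize(b[140:380,200:520],None,fx=2.5,fy=2.5,interpolation=cv2.INTER_CUBIC))
E
```

```text
[0.46144755 0.15704803 0.13954967] [0.42144175 0.49444466 0.10376204]
((-0.01683022997142558, 0.6200274353845359), 0.9796527578506941)
((0.4362338743639498, 0.20114364103082139), 0.9124111929057557)
((0.43570432368438006, -0.017393193808644014), 0.8877025486510477)
((0.11905415564643107, 0.042891770898094705), 0.9529357508376792)
((-0.013497548196653497, -0.12781958097235702), 0.9515916019015842)
((0.09833441521882236, 0.06991175655360138), 0.9094875860214233)
```

View pics/c7.png

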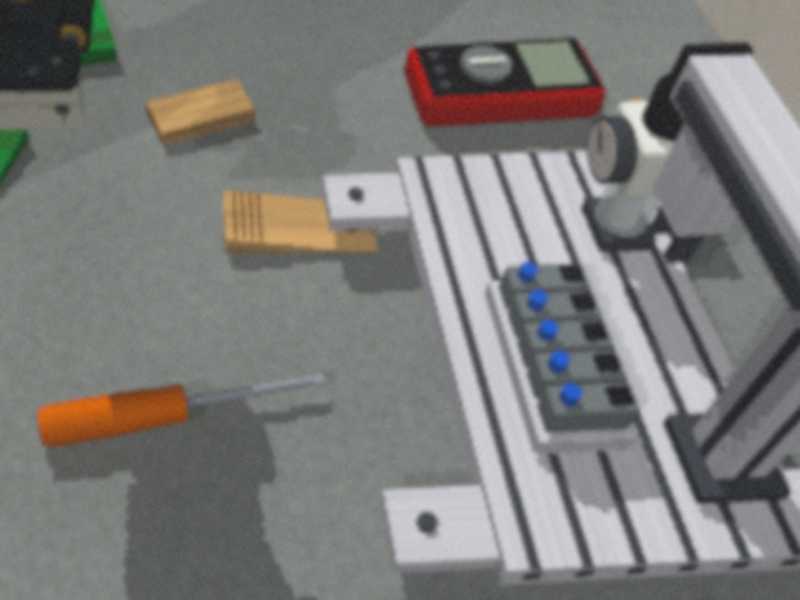

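```bash
python3 -c "
from cell import job
print(job.sign_off())"
```

```text
the job is handed in; nothing more can be done
None
```

The beech wedge is in place under the near-left foot and the stand no longer rocks at that corner. I handed the job in at about 15.5 s with the arm clear of everything.

- **Wedge:** I pushed its thick end with the shut fingertips, thin end first and flat on the bench. I stopped when the push force rose from under 1 N to about 4.8 N and held there. The insertion suggests the gap was roughly 4.3 mm.
- **Press test:** I pressed down on the corner bracket to 13 N. It dropped about 0.2 mm between 5 and 10 N, and nothing more between 10 and 13 N. The fingertip also read about 4–5 N sideways at the end of the press.
- **Stand:** The last side view shows it level. It moved about 0.1 pixel from the start, which is within measuring noise.
- **Other objects:** The multimeter, screwdriver and packer look untouched; I checked them by eye only.

**Disagreement:** two image-shift checks near the wedge did not match the rest. After the press, the wedge patch showed a 0.6 pixel sideways shift (under about 1 mm) but none along the push direction. The bracket patch showed about 0.4 pixel. I put both down to the wedge settling and to changed shadows, because the wedge is still visibly under the foot. I did not re-measure the wedge's contact force after the press.

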